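# Feed the die slide into the snap press and pin it

### The job

Set up the press: with the push stick, feed the die slide along its guide channel, under the hood, until it is fully home against the end stop, keeping the gripper off the slide. Then lay the stick back on the table clear of the press, and lock the slide by passing the retaining pin down through the hood, the slide's eye and the bed until its flange rests on the hood, upright and released. Leave everything else where it is.

Things in the scene. Friction and masses are not known exactly. Their poses are not given: they have to be found in the camera images.
- press: Grey bench arbor press, fixed, 325 mm high (lever knob 360); a guided die bed sticks out of its front. Origin on the table straight below the ram; x along the guide channel in the feeding direction (to the column), z up. Ram, head and column, the only tall parts, lie at x > -35 mm (lever on the -y side). Bed top 26 mm above the table, rail tops 45, hood plate top 53 mm.
- guide_mouth (a point): Middle of the guide channel's open mouth, on the bed's top (26 mm above the table), 230 mm before the ram; axes as the press. Two rails 19 mm high, 14 mm wide and 34 mm apart run from here to the end stop, a rigid block 243 mm on. A hood plate bridges the rails from 95 to 155 mm past the mouth: the tunnel under it is 34 mm wide and 19 mm high.
- pin_hole (a point): Centre of the hole in the hood plate (upper ear, 62 mm wide, 60 mm along the guide, 8 mm thick), at its top face, 53 mm above the table, on the channel's centre line 95 mm before the ram and 135 mm past the mouth. Hole 15 mm across, chamfered; the bed (lower ear, 12 mm thick, underside 14 mm above the table) has a 16 mm hole right below. Axes as the press.
- slide_eye (a point): Die slide: flat aluminium bar 121 mm long, 16 mm high, 32 mm wide with a 28 mm wide lug at the tail, about 220 g; starts in the channel, tail out of the mouth; 1 to 2 N slides it. This point: centre of its 16 mm eye (hole through the lug) at the top face. x to the nose (at +108 mm), tail face at -13 mm. Fully home, the eye is under the hood's hole and the tail face 27 mm inside the tunnel.
- slide_tail (a point): Centre of the slide's flat tail face (28 mm wide, 16 mm high), where the stick pushes; 13 mm behind the eye, half-way up the bar. Axes as the slide.
- stick_grip (a point): Plywood push stick, 75 g, standing on its long flat sole (160 x 22 mm, 12 mm high). An upright handle block, 40 mm long (x), 22 mm wide (y), up to 72 mm above the underside, stands on the rear end. This point: middle of the handle, 45 mm above the underside. x points to the tip, the flat end of the sole 140 mm ahead; the rear end is 20 mm behind. A small brace fills the corner ahead of the handle.
- stick_tip (a point): Centre of the flat front end of the push stick's sole, 140 mm ahead of the handle's middle and 6 mm above the underside. Axes as the stick.
- pin_grip (a point): Steel retaining pin, 110 g, upright in one of the stand's three holes: shank 12 mm thick, 41 mm long, tapered end; flange 24 mm across, 4 mm thick; plain straight cylindrical head 18 mm across, 36 mm high. This point: on its axis at mid-head, 22 mm above the flange's underside, 63 mm above the tip; z up. In the stand the flange rests on its top, 46 mm above the table.
- stand: Wooden punch stand, fixed block 50 mm (x) by 150 mm (y), 46 mm high, three 14 mm holes in a row along its y axis at -45, 0 and +45 mm. Origin: middle of its underside. Holds the pin and two setting punches.
- punch_ball: Setting punch in the stand, shank and flange as the pin but a ball head of 28 mm, 83 mm tall in all; stays where it is. Origin at the tip, z up.
- punch_disc: Setting punch in the stand, shank and flange as the pin but a low wide disc head of 32 mm, 63 mm tall in all; stays where it is. Origin at the tip, z up.
- weight: Bystander: round steel pattern weight, 72 mm across, 49 mm high with a knob. Origin: centre of its underside.
- shears: Bystander: tailor's shears lying flat, about 235 mm long, 12 mm high, black ring handles towards -x. Origin: under the pivot.
- jar: Bystander: glass jar with steel cap, 64 mm across, 85 mm high. Origin: centre of its underside.
- thread_dark: Bystander: black thread cone, 72 mm across, 107 mm high. Origin: centre of its underside.
- thread_grey: Bystander: grey thread cone, 72 mm across, 107 mm high. Origin: centre of its underside.
- chalk: Bystander: flat square chalk tablet, 50 x 50 x 8 mm. Origin: centre of its underside.
Not all that is in view belongs to the job. Of the things that look like the part that bears stick_grip, the middle-sized one is meant.

How it is judged (in metres and radians):
On the way, in this order (a step that is already met when the one before it is completed fails the run):
1. the slide is home against the stop (eye within 2 mm of the hood's hole along the guide) with the push stick's tip behind it in the tunnel (within 20 mm of the tail face) (x of slide_eye in the frame of pin_hole between -0.002 and 0.002 m and distance between stick_tip and slide_tail below 0.02 m), for 0.1 s.
2. the stick is laid on the table, clear of the press and let go (height (world z) of stick_tip below 0.02 m and height (world z) of stick_grip below 0.055 m and contact force between stick and the fingers below 0.1 N and contact force between stick and press below 0.05 N and linear speed of stick below 0.02 m/s), for 0.1 s.
At the end, for the whole second after the job is handed in: The slide is home (eye within 2 mm of the hood's hole along the guide); the pin stands upright through hood, eye and bed, its flange on the hood (within 2.5 mm), within 4 mm of the hole's centre, let go and still; the stick lies or stands still on the table, not touching the press (x of slide_eye in the frame of pin_hole between -0.002 and 0.002 m and horizontal distance between pin_grip and pin_hole below 0.004 m and z of pin_grip in the frame of pin_hole between 0.019 and 0.0245 m and angle between pin_grip's own z axis and vertical below 0.1 rad and linear speed of each of pin, stick below 0.02 m/s and contact force between pin and the fingers below 0.1 N and height (world z) of stick_tip below 0.02 m and height (world z) of stick_grip below 0.055 m and contact force between stick and press below 0.05 N).
It fails at once if the gripper or arm touches the slide (contact force between any of the fingers, the arm and slide above 0.5 N).
It fails at once if a setting punch, or another thing on the table, is moved by more than 30 mm (distance of any of punch_ball, punch_disc, weight, shears, jar, thread_dark, thread_grey, chalk from where it was at the start of the episode above 0.03 m).
It also fails if it takes over 61 s, if anything falls off the work surface, if the arm or the gripper's body presses on something with over 40 N, if the wrist force passes 120 N, or if a joint passes its speed limit or range.

### The arm

A 7-joint arm with a two-finger parallel gripper is mounted at the origin on the work surface. World frame = base frame: x ahead of the robot, y to its left, z up, the work surface at z = 0. Lengths are in m, angles in degrees, forces in N, time in s.
With the tool pointing down it reaches from about 0.425 to 0.875 m from the base axis. Payload 4.7 kg.
Tool frame: the origin (TCP) lies at the very end of the fingers, on their centre line; the grasp point (between the pads) lies 19 mm behind it; z points along the fingers, y is the line along which they close (so a half turn about z gives the same grasp; the last joint's range is limited). The gripper opens to 87 mm and grips with 3 to 60 N. Pads are 19 mm wide; open, the fingers measure 117 mm over their backs; the gripper's body (75 mm by 190 mm) begins 51 mm behind the grasp point.
Start: joints at [77.928, 18.392, -4.016, 83.108, 1.295, 78.541, -3.26], TCP at [0.145, -0.634, 0.223] pointing down, gripper open.
Joint ranges: [-163.93, 163.93], [-17.29, 119.83], [-79.2, 71.16], [3.27, 140.29], [-89.18, 269.18], [5.43, 117.66], [-154.24, 154.24]. Speed limits (degrees/s): [147.25, 147.25, 180, 180, 180, 180, 180].

### API

Orientations are given as [roll, pitch, yaw] about the fixed x, y, z axes, in that order (R = Rz(yaw) Ry(pitch) Rx(roll)).
In Python, from cell import get_obs, eyes, env gives the robot as it stands.
- The arm moves only by the tool servo_tool, never from a script. Its argument "series" is a list that holds one entry, the list of rows, each a list of 7 numbers: the shift along the tool's x, y, z in units of 300 mm (1.0 is 300 mm), then the turn, a rotation vector about the tool's x, y, z in units of pi rad (1.0 is pi rad), then the opening, from 0 (shut) to 1 (fully open). In form: [[[tx, ty, tz, wx, wy, wz, gripper], ...]]. A call has 1 to 12 rows; each row is the pose to reach, as a shift and turn from the pose commanded when the call began, along the tool's axes at that moment, turning the shorter way round; what a row does not reach only later rows make up. A row lasts 1/12 s, in which the tool goes at most 41.7 mm and 7.16 degrees, less where a joint would pass 70% of its speed; a pose out of reach is approached as far as the arm can. A call with a number of a shift or a turn outside -1 to 1 is refused whole. A call with a gripper value outside its range is refused whole. The fingers move at their own pace and stop on an object; "grip_force" is the grip in N (left out, the last holds). Time passes only in rows, so rows that repeat a pose let the fingers close. It gives the time, the measured TCP pose, the force, the opening and the grip force at its end, in the units of the state.
- get_obs(): the state, without advancing time (a new reading comes with each control period).
- eyes.read_camera(name): name is "scene" or "top"; returns a dict with "frame" (480x640x3 uint8, red, green, blue), "depth" (480x640 float32, m along the optical axis (not along the pixel's ray), 0 where there is no reading), "fx", "fy", "cx", "cy" (pixels), "origin" and "rotation" of the camera in the world. Camera axes: x right, y down, z forward; pixel columns grow to the right and rows downward; lengths in m; the calibration is good to about 2 mm. A picture is of the moment at which its call begins.
- env.sign_off(): hands the job in; it is judged then, once.
The state is a dict: "time_s": time; "qpos": joint angles; "joint_velocities": joint speeds; "effort": joint torques, N m; "tool_pos": TCP position; "tool_rot": TCP orientation; "force": force on the tool from outside, world axes, zero at the start; "wrist_torque": the same for the moment, N m; "grip_width": finger opening in m; "grasp_force": force on a finger pad.
Only numpy, scipy, OpenCV 4.12 (cv2) and the standard library are available. Lean on these libraries where they do the work, as an engineer would, in place of code of your own. Each camera call takes 0.05 s, during which the arm holds its last target. There are 200 camera calls.

## Working session

There is one attempt and no reset: what is moved stays moved. The work goes in short steps, Python scripts to look and compute and a tool call to move; the robot and the scene stay as the last step left them, time stands still between calls to the robot, and variables do not carry over. Pictures are saved under pics/ and viewed, at most 10 in all, crops included, and the job is handed in when it is done.

Besides the shell and the picture viewer there is one more tool, called after "Call:" as name([rows], argument=value, ...), one row to a line, values as JSON. servo_tool: Moves the arm, as the interface text tells. Shifts and turns lie within -1 to 1; 1 stands for 300 mm of shift or pi rad of turn. Its arguments: {"type":"object","properties":{"series":{"type":"array"},"grip_force":{"type":"number"}},"required":["series"]}

```bash
mkdir -p pics; ls
cat > h.py <<'E'
import numpy as np, cv2
from cell import get_obs, eyes, env
def cam(n):
    c=eyes.read_camera(n); d=c["depth"]; v,u=np.mgrid[0:480,0:640]
    P=np.stack([(u-c["cx"])/c["fx"]*d,(v-c["cy"])/c["fy"]*d,d],-1)@np.array(c["rotation"]).T+np.array(c["origin"])
    P[d==0]=np.nan
    return c,P
E
python3 - <<'E'
from h import *
for n in("scene","top"):
    c,P=cam(n); cv2.imwrite(f"pics/{n}0.png",c["frame"][...,::-1]); np.savez(f"{n}0.npz",P=P,f=c["frame"])
    print(n,c["origin"],c["rotation"],c["fx"])
o=get_obs();print(o)
E
```

```text
picsTraceback (most recent call last):
  File "<stdin>", line 3, in <module>
  File "h.py", line 5, in cam
    P=np.stack([(u-c["cx"])/c["fx"]*d,(v-c["cy"])/c["fy"]*d,d],-1)@np.array(c["rotation"]).T+np.array(c["origin"])
      ~~~~~~~~~~~~~~~~~~~~~~~~~~~~~~~~~~~~~~~~~~~~~~~~~~~~~~~~~~~~~~~~~~~~~~~~~~~~~~~~~~~~~~^~~~~~~~~~~~~~~~~~~~~~
ValueError: operands could not be broadcast together with shapes (480,640) (3,)
```

```bash
cat > h.py <<'E'
import numpy as np, cv2
from scipy.spatial.transform import Rotation as Ro
from cell import get_obs, eyes, env
def cam(n):
    c=eyes.read_camera(n); d=c["depth"]; v,u=np.mgrid[0:480,0:640]
    R=Ro.from_euler("xyz",c["rotation"],degrees=True).as_matrix()
    P=np.stack([(u-c["cx"])/c["fx"]*d,(v-c["cy"])/c["fy"]*d,d],-1)@R.T+np.array(c["origin"])
    P[d==0]=np.nan
    return c,P
E
python3 - <<'E'
from h import *
for n in("scene","top"):
    c,P=cam(n); cv2.imwrite(f"pics/{n}0.png",c["frame"][...,::-1]); np.savez(f"{n}0.npz",P=P,f=c["frame"])
    print(n,c["origin"],c["rotation"],c["fx"],c["fy"],c["cx"],c["cy"])
    print(np.nanpercentile(P[...,2],[1,10,30,50,70]))
o=get_obs();print(o)
E
```

```text
scene [ 1.15269202 -0.47668433  0.60038058] [-123.58698452   -0.66842252   62.25536072] 480.7951754502675 480.7951754502675 322.65728940963936 246.61576639717654
[-7.12489381e-01  2.04445853e-04  2.40937448e-03  4.30021607e-03
  7.70298568e-02]
top [ 0.35056476 -0.10938271  1.41433195] [-1.75339489e+02  3.50813637e-02 -9.08783112e+01] 542.5394068440056 542.5394068440056 325.458812937096 244.91369886472387
[-0.7572966  -0.74562721 -0.00093005  0.00180186  0.00474281]
{'time_s': 0.15, 'qpos': array([77.92950521, 18.42860608, -4.01616127, 83.15700661,  1.29527372,
       78.54135308, -3.25963343]), 'joint_velocities': array([-0.01460573, -0.06311689, -0.00790581, -0.18115172, -0.07755866,
        0.05206897,  0.07995717]), 'effort': array([-6.24195745e-04, -4.91798329e+01, -4.04983358e-01, -3.12876320e+01,
       -6.40209834e-02,  4.05898760e-02,  1.01919447e-04]), 'tool_pos': array([ 0.14474184, -0.6332631 ,  0.22173688]), 'tool_rot': array([-1.79918267e+02,  5.07481198e-03,  1.28808699e+01]), 'force': array([0.55436577, 0.87602446, 0.59462633]), 'wrist_torque': array([-0.00693084,  0.02186992, -0.01828471]), 'grasp_force': 0.0, 'grip_width': 0.08719180557071805}
```

View pics/top0.png

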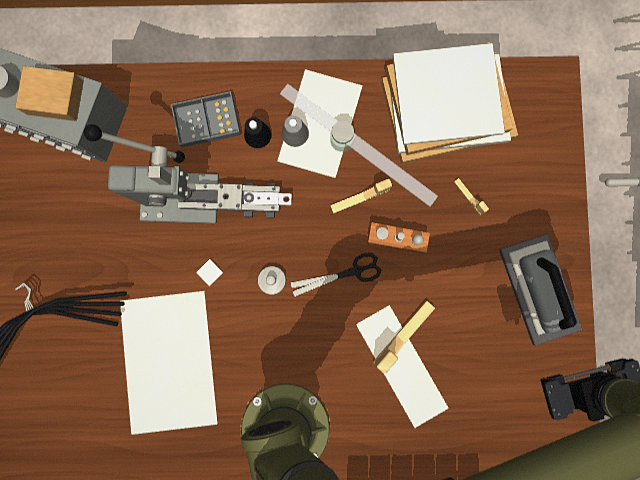

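View pics/scene0.png

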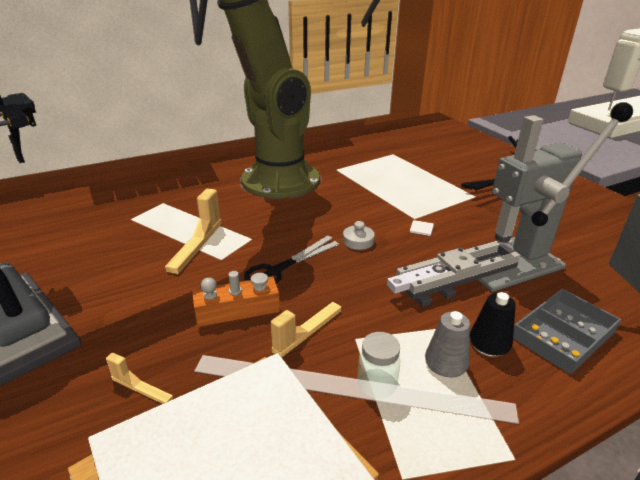

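Run:
```python
from h import *
D=np.load("top0.npz");P,f=D["P"],D["f"]
a=cv2.resize(f[165:235,170:310],None,fx=5,fy=5,interpolation=cv2.INTER_CUBIC) #700x350
b=cv2.resize(f[165:255,320:500],None,fx=2.75,fy=2.75,interpolation=cv2.INTER_CUBIC)
m=np.zeros((600,700,3),np.uint8);m[:350]=a;m[350:350+b.shape[0],:b.shape[1]]=b
cv2.imwrite("pics/m1.png",m[...,::-1])
Z=P[...,2]
def reg(name,u0,u1,v0,v1,z0,z1):
    M=np.zeros(Z.shape,bool);M[v0:v1,u0:u1]=True;M&=(Z>z0)&(Z<z1)
    Q=P[M];
    r=cv2.minAreaRect((Q[:,:2]*1000).astype(np.float32))
    print(name,len(Q),"mean",Q.mean(0).round(4),"rect",np.round(r[0],1),np.round(r[1],1),round(r[2],1),"zmed",np.median(Q[:,2]).round(4),"zmax",Q[:,2].max().round(4))
reg("stickB",325,400,170,220,.006,.02);reg("stickB all",325,400,170,220,.006,.2);reg("handB",325,400,170,220,.055,.09)
reg("stickA",350,440,295,380,.006,.2);reg("handA",350,440,295,380,.05,.2);reg("stickC",445,495,170,220,.006,.2)
reg("stand",360,435,210,260,.035,.05);reg("pin",393,408,225,250,.065,.1)
reg("pinflange",390,410,225,250,.06,.1)
reg("hood",215,260,175,220,.049,.06);reg("rails",215,300,175,220,.035,.049)
reg("disc",372,392,222,245,.06,.1);reg("ball",410,430,225,252,.06,.1)
Q=P[150:250,360:440]
for v in range(228,248,2):print((Z[v,374:432:2]*1000).round(0).astype(int))
```

```text
stickB 655 mean [ 0.5915 -0.1957  0.0109] rect [ 596.8 -208.2] [194.7 130.2] 88.9 zmed 0.0097 zmax 0.02
stickB all 913 mean [ 0.5953 -0.2106  0.0234] rect [ 596.8 -208.2] [194.7 130.2] 88.9 zmed 0.0135 zmax 0.082
handB 152 mean [ 0.6089 -0.2567  0.072 ] rect [ 610.3 -258. ] [22.5 40.8] 20.8 zmed 0.0731 zmax 0.082
stickA 1637 mean [ 0.2249 -0.294   0.0296] rect [ 226.1 -284.3] [229.8 213.5] 89.1 zmed 0.0171 zmax 0.1011
handA 312 mean [ 0.1768 -0.2515  0.0905] rect [ 174.7 -253.1] [29.8 51.3] 45.1 zmed 0.0942 zmax 0.1011
stickC 539 mean [ 0.5843 -0.4923  0.0165] rect [ 592.2 -490. ] [129.8 130.9] 88.6 zmed 0.0094 zmax 0.0588
stand 692 mean [ 0.4788 -0.2933  0.0465] rect [ 480.2 -295.7] [150.7  51. ] 78.9 zmed 0.047 zmax 0.05
pin 50 mean [ 0.4795 -0.2946  0.0855] rect [ 479.8 -294.9] [16.1 17.1] 43.7 zmed 0.0871 zmax 0.0944
pinflange 53 mean [ 0.4795 -0.2942  0.0842] rect [ 479.8 -294.9] [16.1 17.1] 43.7 zmed 0.0866 zmax 0.0944
hood 578 mean [0.5899 0.1264 0.0542] rect [589.5 113. ] [114.1  62.8] 87.5 zmed 0.0544 zmax 0.06
rails 964 mean [0.5855 0.0519 0.0441] rect [587.6  73.7] [195.6 
[... 1027 characters left out ...]
8                   49                   49
                   42                   50                   80
                   81                   90                   84
                   83                   47                   52
                   49                    1]
[48 44 44 51 53 47 49 39 45 46 45 55 52 51 44 49 51 44 46 51 80 82 83 88
 80 47 43 45 -1]
[44 44 46 51 46 47 50 50 46 46 47 48 53 48 44 41 45 47 45 48 79 82 81 79
 80 48 50 -1  3]
[-2  7 19 28 40 51 50 49 52 42 43 45 50 44 50 48 47 46 48 51 50 76 74 69
 51 48 48  4  1]
[ 4  2  0  2  1  4  6 11 18 30 45 46 50 41 51 47 44 44 49 43 50 45 47 53
 47 45 46  2  1]<stdin>:20: RuntimeWarning: invalid value encountered in cast
```

View pics/m1.png

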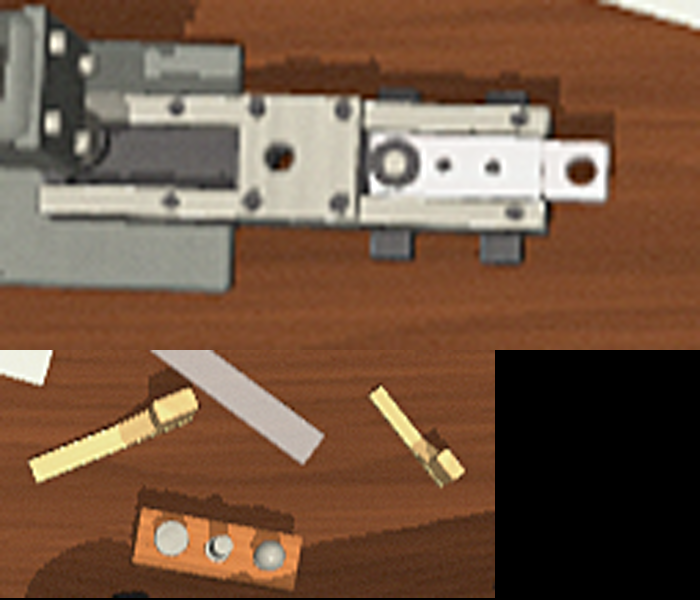

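```bash
cat >> h.py <<'E'
def ray(c,u,v,z):
    R=Ro.from_euler("xyz",c["rotation"],degrees=True).as_matrix()
    d=R@np.array([(u-c["cx"])/c["fx"],(v-c["cy"])/c["fy"],1]);o=np.array(c["origin"])
    return (o+d*(z-o[2])/d[2])[:2]
TOP=dict(fx=542.5394068440056,fy=542.5394068440056,cx=325.458812937096,cy=244.91369886472387,origin=[0.35056476,-0.10938271,1.41433195],rotation=[-175.339489,0.0350813637,-90.8783112])
E
cat > m2.py <<'E'
from h import *
D=np.load("top0.npz");P,f=D["P"],D["f"];Z=P[...,2];g=cv2.cvtColor(f,cv2.COLOR_RGB2GRAY).astype(float)
def dark(u0,u1,v0,v1,z):
    w=g[v0:v1,u0:u1];bg=np.percentile(w,75);w=np.clip(bg-25-w,0,None);v,u=np.mgrid[v0:v1,u0:u1]
    p=((u*w).sum()/w.sum(),(v*w).sum()/w.sum());return p,ray(TOP,*p,z)
h=dark(221,231,191,202,.053);e=dark(281,291,194,204,.042);print("hole",h,"eye",e)
d=h[1]-e[1];print("dir",np.degrees(np.arctan2(d[1],d[0])),"dist",np.linalg.norm(d))
# rail outer edges: strong gradient per column at top z=.045
for lo,hi in((180,192),(203,215)):
    q=[]
    for u in range(245,278):
        col=g[lo:hi,u];
        if lo==180: k=np.argmax(np.diff(col))
        else: k=np.argmin(np.diff(col))
        q.append(ray(TOP,u,lo+k+.5,.045))
    q=np.array(q,np.float32);l=cv2.fitLine(q*1000,cv2.DIST_HUBER,0,.01,.01).ravel();print("edge",np.degrees(np.arctan2(l[1],l[0])),l[2:])
# stick B
hsv=cv2.cvtColor(f,cv2.COLOR_RGB2HSV)
M=(hsv[...,2]>170)&(hsv[...,0]>15)&(hsv[...,0]<35)&(hsv[...,1]>60)
M[:,:328]=0;M[:,400:]=0;M[:170]=0;M[220:]=0
S=M&(Z<.03);v,u=np.nonzero(S);q=np.array([ray(TOP,a,b,.012) for a,b in zip(u,v)],np.float32)*1000
r=cv2.minAreaRect(q);print("sole",len(q),r,cv2.boxPoints(r).round(1).tolist())
S=M&(Z>.055);v,u=np.nonzero(S);q=np.array([ray(TOP,a,b,.072) for a,b in zip(u,v)],np.float32)*1000
r=cv2.minAreaRect(q);print("hand",len(q),r)
S=(Z>.07)&(Z<.1);S[:,:393]=0;S[:,409:]=0;S[:225]=0;S[250:]=0
v,u=np.nonzero(S);print("pin top",ray(TOP,u.mean(),v.mean(),.086),(u.min(),u.max(),v.min(),v.max()))
E
python3 m2.py
```

```text
hole ((np.float64(225.3620996441281), np.float64(196.0729537366548)), array([0.58972286, 0.14170078])) eye ((np.float64(285.78652668416447), np.float64(198.78390201224846)), array([ 0.58226807, -0.01069286]))
dir 87.19943820399956 dist 0.1525758628846044
edge 87.95835 [617.2639    50.312576]
edge 86.722885 [553.9146    54.244335]
sole 386 ((587.8167114257812, -201.61041259765625), (22.942401885986328, 158.98045349121094), 21.366662979125977) [[548.2000122070312, -131.8000030517578], [606.0999755859375, -279.79998779296875], [627.5, -271.5], [569.5, -123.4000015258789]]
hand 134 ((608.9728393554688, -257.6572265625), (22.02616310119629, 38.71428298950195), 21.108531951904297)
pin top [ 0.47976272 -0.29480155] (np.int64(397), np.int64(404), np.int64(232), np.int64(239))
```

Lookalikes in the top image: A, about 220 mm long, at (405,335); B, 160 mm, at (360,195); C, about 110 mm, at (470,195). B is the middle-sized one, and the crop confirms it: its sole measures 159 x 23 mm and its handle 39 x 22 mm. The pin is the middle, cylinder-headed item in the stand at (400,237), with the disc punch to its left and the ball punch to its right.

```bash
cat > go.py <<'E'
# usage: go.py x y z yaw [from x y z yaw]  -> units for the move, tool pointing down
import sys;import numpy as np
from scipy.spatial.transform import Rotation as Ro
a=[float(x) for x in sys.argv[1:]]
if len(a)<8:
    from cell import get_obs
    o=get_obs();p=list(o["tool_pos"]);R0=Ro.from_euler("xyz",o["tool_rot"],degrees=True)
else: p=a[4:7];R0=Ro.from_euler("xyz",[180,0,a[7]],degrees=True)
R1=Ro.from_euler("xyz",[180,0,a[3]],degrees=True)
d=R0.inv().apply(np.array(a[:3])-p)/.3
w=(R0.inv()*R1).as_rotvec()/np.pi
print(d.round(4),w.round(4),"rows",np.linalg.norm(d)*300/41.7,np.linalg.norm(w)*180/7.16)
E
python3 go.py .40 -.46 .23 78;  python3 go.py .610 -.258 .13 111.4 .40 -.46 .23 78
```

```text
[ 0.9582 -0.3734 -0.0271] [-4.000e-04 -2.000e-04 -3.618e-01] rows 7.400912749579667 9.094857482160014
[0.8042 0.5447 0.3333] [-0.      0.     -0.1856] rows 7.387648158784378 4.6648044692737445
```

Call:
servo_tool([
  [[0.958,-0.373,-0.027,0,0,-0.362,0.8],[0.958,-0.373,-0.027,0,0,-0.362,0.8],[0.958,-0.373,-0.027,0,0,-0.362,0.8],[0.958,-0.373,-0.027,0,0,-0.362,0.8],[0.958,-0.373,-0.027,0,0,-0.362,0.8],[0.958,-0.373,-0.027,0,0,-0.362,0.8],[0.958,-0.373,-0.027,0,0,-0.362,0.8],[0.958,-0.373,-0.027,0,0,-0.362,0.8],[0.958,-0.373,-0.027,0,0,-0.362,0.8],[0.958,-0.373,-0.027,0,0,-0.362,0.8],[0.958,-0.373,-0.027,0,0,-0.362,0.8],[0.958,-0.373,-0.027,0,0,-0.362,0.8]],
])

```text
time_s: 1.15
tool_pos: [0.3988, -0.4615, 0.2303]
tool_rot: [-180.0, 0.0, 77.7]
force: [-0.4, 0.3, -0.7]
grip_width: 0.0696
grasp_force: 0.0
```

```bash
python3 go.py .610 -.258 .13 111.4
```

```text
[0.8123 0.5443 0.3337] [-0.0003 -0.     -0.187 ] rows 7.4332005413225595 4.700828950207532
```

Call:
servo_tool([
  [[0.808,0.545,0.334,0,0,-0.187,0.6],[0.808,0.545,0.334,0,0,-0.187,0.6],[0.808,0.545,0.334,0,0,-0.187,0.6],[0.808,0.545,0.334,0,0,-0.187,0.6],[0.808,0.545,0.334,0,0,-0.187,0.6],[0.808,0.545,0.334,0,0,-0.187,0.6],[0.808,0.545,0.334,0,0,-0.187,0.6],[0.808,0.545,0.334,0,0,-0.187,0.6],[0.808,0.545,0.334,0,0,-0.187,0.6],[0.808,0.545,0.334,0,0,-0.187,0.6],[0.808,0.545,0.334,0,0,-0.187,0.6]],
])

```text
time_s: 2.07
tool_pos: [0.6092, -0.2597, 0.1304]
tool_rot: [-179.9, 0.1, 111.5]
force: [-0.5, -0.5, 0.6]
grip_width: 0.0521
grasp_force: 0.0
```

```bash
python3 go.py .610 -.258 .030 111.4
```

```text
[0.0049 0.005  0.3347] [-0.0004  0.0004  0.0004] rows 2.4084485042635726 0.01745137470027564
```

Call:
servo_tool([
  [[0.004,0.004,0.17,0,0,0,0.6],[0.004,0.004,0.3,0,0,0,0.6],[0.004,0.004,0.334,0,0,0,0.6],[0.004,0.004,0.334,0,0,0,0.6],[0.004,0.004,0.334,0,0,0,0.1],[0.004,0.004,0.334,0,0,0,0.1],[0.004,0.004,0.334,0,0,0,0.1],[0.004,0.004,0.334,0,0,0,0.1],[0.004,0.004,0.334,0,0,0,0.1],[0.004,0.004,0.334,0,0,0,0.1],[0.004,0.004,0.334,0,0,0,0.1],[0.004,0.004,0.334,0,0,0,0.1]],
], grip_force=35)

```text
time_s: 3.07
tool_pos: [0.6115, -0.2561, 0.0315]
tool_rot: [180.0, 0.1, 111.7]
force: [-2.3, -0.2, 6.3]
grip_width: 0.0217
grasp_force: 35.0
```

Run:
```python
from h import *
c,P=cam("top");np.savez("top1.npz",P=P,f=c["frame"]);f=c["frame"];Z=P[...,2]
hsv=cv2.cvtColor(f,cv2.COLOR_RGB2HSV)
M=(hsv[...,2]>170)&(hsv[...,0]>15)&(hsv[...,0]<35)&(hsv[...,1]>60)
M[:,:328]=0;M[:,400:]=0;M[:170]=0;M[220:]=0
S=M&(Z<.03);v,u=np.nonzero(S);q=np.array([ray(TOP,a,b,.012) for a,b in zip(u,v)],np.float32)*1000
r=cv2.minAreaRect(q);print(len(q),r,cv2.boxPoints(r).round(1).tolist())
o=get_obs();print(o["tool_pos"],o["tool_rot"],o["grip_width"],o["grasp_force"])
```

```text
294 ((589.7490844726562, -166.65750122070312), (108.97378540039062, 101.91802215576172), 62.86176681518555) [[519.5, -191.89999389648438], [610.2000122070312, -238.39999389648438], [660.0, -141.39999389648438], [569.2999877929688, -94.9000015258789]]
[ 0.611528   -0.25614036  0.03151543] [1.79960914e+02 8.80646772e-02 1.11694547e+02] 0.02196431298468255 34.99515408184379
```

```bash
python3 go.py .574 -.1785 .0915 87.2 .610 -.258 .030 111.5
```

```text
[ 0.2905 -0.0145 -0.205 ] [ 0.    -0.     0.135] rows 2.560281963924352 3.3938547486033515
```

Call:
servo_tool([
  [[0,0,-0.1,0,0,0,0.1],[0,0,-0.205,0,0,0,0.1],[0.05,0,-0.205,0,0,0.03,0.1],[0.12,-0.007,-0.205,0,0,0.06,0.1],[0.2,-0.01,-0.205,0,0,0.1,0.1],[0.29,-0.014,-0.205,0,0,0.135,0.1],[0.29,-0.014,-0.205,0,0,0.135,0.1],[0.29,-0.014,-0.205,0,0,0.135,0.1],[0.29,-0.014,-0.205,0,0,0.135,0.1],[0.29,-0.014,-0.205,0,0,0.135,0.1]],
])

```text
time_s: 3.95
tool_pos: [0.575, -0.1776, 0.0916]
tool_rot: [180.0, 0.0, 87.4]
force: [-0.2, 0.1, -0.1]
grip_width: 0.0217
grasp_force: 35.0
```

Run:
```python
from h import *
c,P=cam("top");f=c["frame"];np.savez("top2.npz",P=P,f=f)
s,Ps=cam("scene");np.savez("scene2.npz",P=Ps,f=s["frame"])
m=np.zeros((600,800,3),np.uint8)
m[:300]=cv2.resize(f[160:235,220:420],(800,300),interpolation=cv2.INTER_CUBIC)
m[300:]=cv2.resize(s["frame"][190:340,270:670][:,:],None,fx=2.0,fy=2,interpolation=cv2.INTER_CUBIC)[:300,:800] if 0 else cv2.resize(s["frame"][180:330,240:640],(800,300),interpolation=cv2.INTER_CUBIC)
cv2.imwrite("pics/m2.png",m[...,::-1])
o=get_obs();print(o["tool_pos"],o["tool_rot"],o["grip_width"],o["grasp_force"],o["force"])
```

```text
[ 0.57495952 -0.17763913  0.09152314] [-1.79994177e+02  6.17223607e-03  8.73253909e+01] 0.021658324829738937 34.99515785370022 [0.043611   0.35175329 0.17289891]
```

View pics/m2.png

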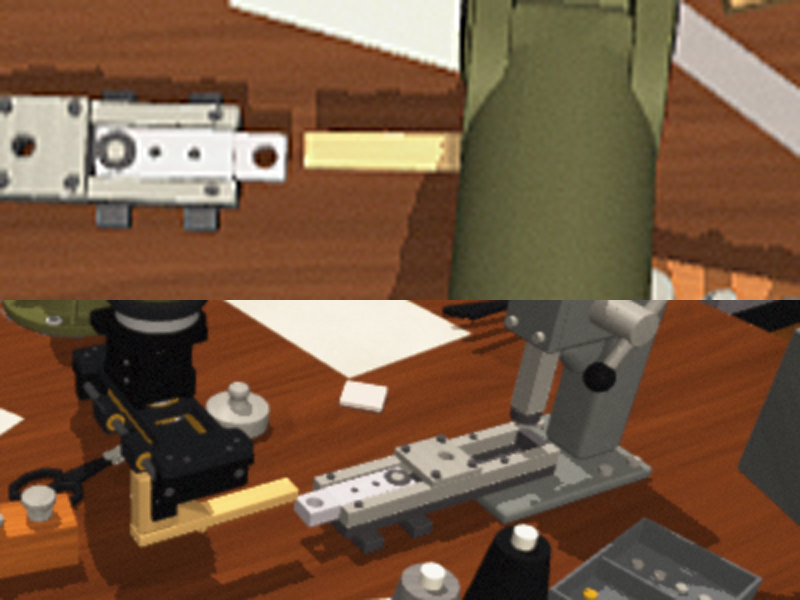

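Run:
```python
from h import *
D=np.load("top2.npz");f,P=D["f"],D["P"];Z=P[...,2]
hsv=cv2.cvtColor(f,cv2.COLOR_RGB2HSV)
M=(hsv[...,2]>150)&(hsv[...,0]>15)&(hsv[...,0]<35)&(hsv[...,1]>50)
M[:,:288]=0;M[:,328:]=0;M[:185]=0;M[215:]=0
v,u=np.nonzero(M);print(len(u),np.nanmedian(Z[M]))
q=np.array([ray(TOP,a,b,.072) for a,b in zip(u,v)],np.float32)*1000;r=cv2.minAreaRect(q);print(r,cv2.boxPoints(r).round(1).tolist())
d=np.array([.0489,.9988]);n=np.array([.9988,-.0489]);h=np.array([.58972,.1417])
for w in cv2.boxPoints(r)/1000: print("along,lat",((w-h)@d).round(4),((w-h)@n).round(4))
```

```text
303 0.07358170488611626
((579.4619750976562, -77.1398696899414), (77.56105041503906, 22.738744735717773), 89.11543273925781) [[567.5, -115.69999694824219], [590.2000122070312, -116.0999984741211], [591.4000244140625, -38.5], [568.7000122070312, -38.20000076293945]]
along,lat -0.2582 -0.0096
along,lat -0.2575 0.0131
along,lat -0.1799 0.0105
along,lat -0.1807 -0.0122
```

Call:
servo_tool([
  [[0,0,0.05,0,0,0.003,0.1],[0,0,0.105,0,0,0.003,0.1],[0,0,0.105,0,0,0.003,0.1],[0,0,0.105,0,0,0.003,0.1],[0.02,0,0.105,0,0,0.003,0.1],[0.04,0,0.105,0,0,0.003,0.1],[0.06,0,0.105,0,0,0.003,0.1],[0.085,0,0.105,0,0,0.003,0.1],[0.11,0,0.105,0,0,0.003,0.1],[0.14,0,0.105,0,0,0.003,0.1],[0.17,0,0.105,0,0,0.003,0.1],[0.2,0,0.105,0,0,0.003,0.1]],
])

```text
time_s: 5.05
tool_pos: [0.5777, -0.1154, 0.0604]
tool_rot: [180.0, 0.0, 86.9]
force: [-0.2, -1.8, 0.1]
grip_width: 0.0217
grasp_force: 35.0
```

```bash
cat > m3.py <<'E'
from h import *
import sys
c,P=cam("top");f=c["frame"];s,_=cam("scene")
m=np.zeros((600,800,3),np.uint8)
m[:300]=cv2.resize(f[160:235,220:420],(800,300),interpolation=cv2.INTER_CUBIC)
m[300:]=cv2.resize(s["frame"][200:320,320:640],(800,300),interpolation=cv2.INTER_CUBIC)
cv2.imwrite(sys.argv[1],m[...,::-1])
o=get_obs();print(o["tool_pos"],o["tool_rot"],o["grip_width"],o["force"])
d=np.array([.0489,.9988]);n=np.array([.9988,-.0489]);h=np.array([.58972,.1417]);t=o["tool_pos"][:2]-h
print("along, lat",t@d,t@n)
E
python3 m3.py pics/m3.png
```

```text
[ 0.57773803 -0.11315764  0.06025721] [-1.79995271e+02 -9.00297766e-02  8.70671884e+01] 0.02202961248057434 [ 1.01971196 -0.16313936 -0.68804456]
along, lat -0.25513772671754426 0.0004949517279824797
```

View pics/m3.png

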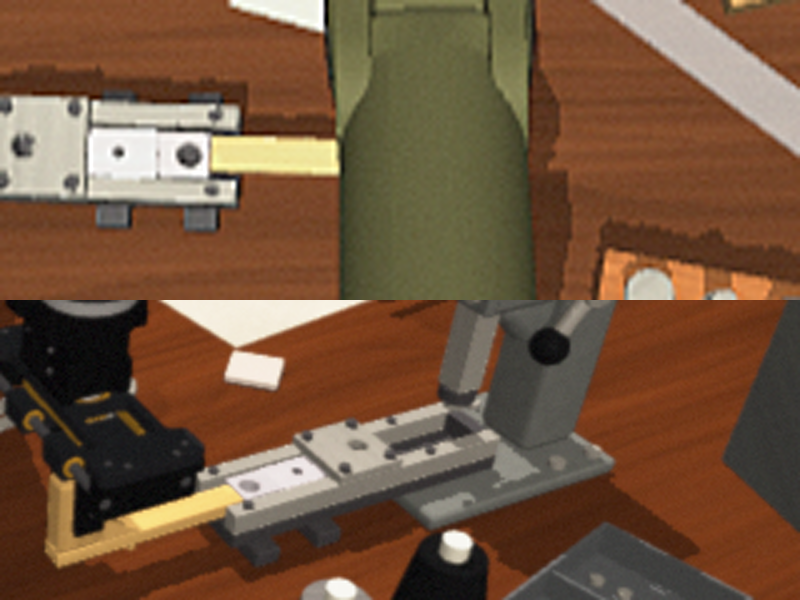

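The slide is moving cleanly: the stick tip meets the tail just inside the mouth, near (210,155) in the crop, and the two are aligned. I'll keep feeding.

Call:
servo_tool([
  [[0.03,0,0,0,0,0,0.1],[0.06,0,0,0,0,0,0.1],[0.09,0,0,0,0,0,0.1],[0.12,0,0,0,0,0,0.1],[0.15,0,0,0,0,0,0.1],[0.18,0,0,0,0,0,0.1],[0.21,0,0,0,0,0,0.1],[0.24,0,0,0,0,0,0.1],[0.265,0,0,0,0,0,0.1],[0.285,0,0,0,0,0,0.1],[0.3,0,0,0,0,0,0.1],[0.31,0,0,0,0,0,0.1]],
])

```text
time_s: 6.15
tool_pos: [0.5827, -0.023, 0.0603]
tool_rot: [180.0, 0.0, 86.9]
force: [0.0, -0.2, -0.3]
grip_width: 0.0216
grasp_force: 35.0
```

Call:
servo_tool([
  [[0.006,0,0,0,0,0,0.1],[0.012,0,0,0,0,0,0.1],[0.018,0,0,0,0,0,0.1],[0.022,0,0,0,0,0,0.1],[0.022,0,0,0,0,0,0.1]],
])

```text
time_s: 6.57
tool_pos: [0.5831, -0.0169, 0.0602]
tool_rot: [180.0, -0.0, 86.9]
force: [0.1, -0.2, -0.4]
grip_width: 0.0219
grasp_force: 35.0
```

```bash
python3 m3.py pics/m4.png
```

```text
[ 0.58306179 -0.01688905  0.06020333] [ 1.79999400e+02 -1.42430482e-02  8.68574488e+01] 0.021732061972701534 [ 0.21848031 -0.80376431 -0.63166288]
along, lat -0.15872433318503762 0.001104788402754012
```

Call:
servo_tool([
  [[0.007,0,0,0,0,0,0.1],[0.014,0,0,0,0,0,0.1],[0.02,0,0,0,0,0,0.1],[0.02,0,0,0,0,0,0.1]],
])

```text
time_s: 7.0
tool_pos: [0.5834, -0.0108, 0.0603]
tool_rot: [180.0, 0.0, 86.9]
force: [0.5, -1.1, -0.6]
grip_width: 0.0221
grasp_force: 35.0
```

Call:
servo_tool([
  [[0.005,0,0,0,0,0,0.1],[0.01,0,0,0,0,0,0.1],[0.01,0,0,0,0,0,0.1]],
])

```text
time_s: 7.25
tool_pos: [0.5835, -0.0107, 0.0605]
tool_rot: [-180.0, 0.2, 86.8]
force: [-0.8, -6.4, 1.6]
grip_width: 0.0217
grasp_force: 35.0
```

Call:
servo_tool([
  [[0.005,0,0,0,0,0,0.1],[0.005,0,0,0,0,0,0.1]],
])

```text
time_s: 7.42
tool_pos: [0.5836, -0.0106, 0.0606]
tool_rot: [-180.0, 0.3, 86.7]
force: [-1.4, -8.7, 3.1]
grip_width: 0.0218
grasp_force: 35.0
```

```bash
python3 m3.py pics/m5.png
```

```text
[ 0.58353792 -0.01065208  0.06059703] [-179.98275528    0.28835529   86.73059692] 0.021818367793586757 [-1.36124376 -8.5743788   2.980288  ]
along, lat -0.15247155741721383 0.0012753537504255777
```

View pics/m5.png

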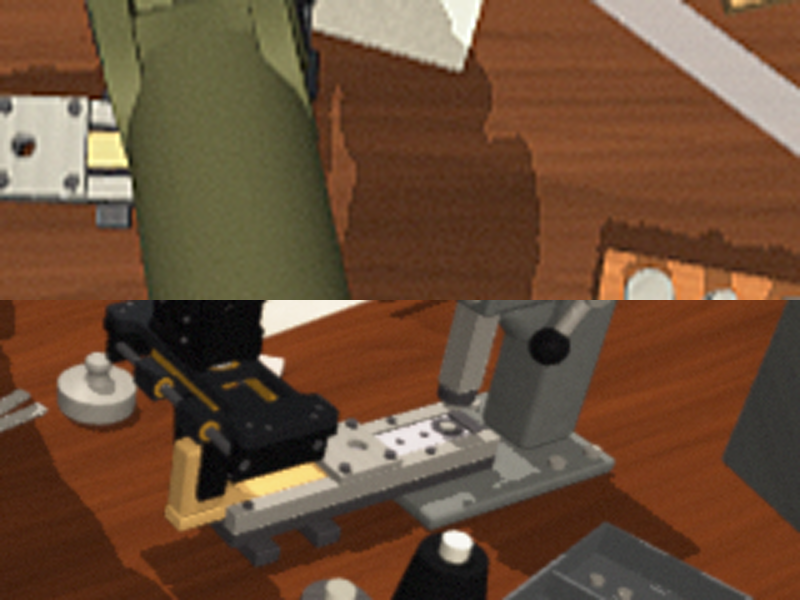

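The slide is home: its nose collar is at the end stop and light shows through the hood hole at (22,145). Next I'll withdraw the stick.

Call:
servo_tool([
  [[-0.04,0,0,0,0,0,0.1],[-0.1,0,0,0,0,0,0.1],[-0.18,0,0,0,0,0,0.1],[-0.27,0,0,0,0,0,0.1],[-0.36,0,0,0,0,0,0.1],[-0.45,0,0,0,0,0,0.1],[-0.54,0,0,0,0,0,0.1],[-0.56,0,0,0,0,0,0.1],[-0.56,0,0,0,0,0,0.1],[-0.56,0,0,0,0,0,0.1]],
])

```text
time_s: 8.35
tool_pos: [0.5745, -0.1731, 0.06]
tool_rot: [-180.0, -0.1, 86.9]
force: [-0.0, 0.4, -1.2]
grip_width: 0.0218
grasp_force: 35.0
```

```bash
python3 go.py .610 -.258 .0325 111.4
```

```text
[-0.2761  0.1338  0.0913] [ 1.000e-04 -5.000e-04 -1.364e-01] rows 2.302936994788773 3.4282902564341984
```

Call:
servo_tool([
  [[-0.07,0.035,0,0,0,-0.03,0.1],[-0.14,0.07,0,0,0,-0.07,0.1],[-0.21,0.1,0,0,0,-0.1,0.1],[-0.276,0.134,0,0,0,-0.136,0.1],[-0.276,0.134,0.03,0,0,-0.136,0.1],[-0.276,0.134,0.06,0,0,-0.136,0.1],[-0.276,0.134,0.08,0,0,-0.136,0.1],[-0.276,0.134,0.092,0,0,-0.136,0.1],[-0.276,0.134,0.094,0,0,-0.136,0.1]],
])

```text
time_s: 9.1
tool_pos: [0.61, -0.2563, 0.0317]
tool_rot: [-180.0, -0.1, 111.5]
force: [0.8, -0.0, -2.0]
grip_width: 0.0217
grasp_force: 35.0
```

Call:
servo_tool([
  [[0,0,0.003,0,0,0,0.1],[0,0,0.003,0,0,0,0.3],[0,0,0.003,0,0,0,0.55],[0,0,0.003,0,0,0,0.6],[0,0,0.003,0,0,0,0.6],[0,0,0.003,0,0,0,0.6],[0,0,0,0,0,0,0.6],[0,0,-0.05,0,0,0,0.6],[0,0,-0.12,0,0,0,0.6],[0,0,-0.24,0,0,0,0.6],[0,0,-0.36,0,0,0,0.6],[0,0,-0.4,0,0,0,0.6]],
])

```text
time_s: 10.1
tool_pos: [0.6131, -0.2598, 0.1596]
tool_rot: [179.6, 0.4, 111.3]
force: [1.5, 0.2, 1.5]
grip_width: 0.0522
grasp_force: 0.0
```

```bash
python3 go.py .480 -.295 .15 78.5
```

```text
[ 0.0525 -0.4562  0.0285] [0.0027 0.0014 0.1825] rows 3.310264793976213 4.587711542094388
```

```bash
python3 go.py .480 -.295 .15 78.5 .610 -.257 .151 111.4
```

```text
[ 0.0402 -0.4497  0.0033] [ 0.     -0.      0.1828] rows 3.2480507253556516 4.594972067039106
```

Call:
servo_tool([
  [[0.04,-0.45,0,0,0,0.183,0.4],[0.04,-0.45,0,0,0,0.183,0.4],[0.04,-0.45,0,0,0,0.183,0.4],[0.04,-0.45,0,0,0,0.183,0.4],[0.04,-0.45,0,0,0,0.183,0.4],[0.04,-0.45,0,0,0,0.183,0.4],[0.04,-0.45,0,0,0,0.183,0.4],[0.04,-0.45,0,0,0,0.183,0.4],[0.04,-0.45,0,0,0,0.183,0.4]],
])

```text
time_s: 10.85
tool_pos: [0.4807, -0.2965, 0.1523]
tool_rot: [180.0, -0.0, 78.6]
force: [-0.5, 0.0, -0.3]
grip_width: 0.0352
grasp_force: 0.0
```

```bash
python3 - <<'E'
from h import *
c,P=cam("top");f=c["frame"];np.savez("top3.npz",P=P,f=f);s,_=cam("scene");np.savez("scene3.npz",f=s["frame"])
print({k:s[k] for k in("fx","cx","cy","origin","rotation")})
m=np.zeros((600,800,3),np.uint8)
m[:300,:400]=cv2.resize(f[180:210,205:245],(400,300),interpolation=cv2.INTER_CUBIC)
m[:300,400:]=cv2.resize(f[160:235,310:410],(400,300),interpolation=cv2.INTER_CUBIC)
m[300:,:400]=cv2.resize(s["frame"][235:280,430:490],(400,300),interpolation=cv2.INTER_CUBIC)
m[300:,400:]=cv2.resize(s["frame"][240:330,180:300],(400,300),interpolation=cv2.INTER_CUBIC)
cv2.imwrite("pics/m6.png",m[...,::-1])
o=get_obs();print(o["tool_pos"],o["tool_rot"],o["grip_width"],o["force"])
E
python3 go.py .480 -.295 .054 78.5
```

```text
{'fx': 480.7951754502675, 'cx': 322.65728940963936, 'cy': 246.61576639717654, 'origin': array([ 1.15269202, -0.47668433,  0.60038058]), 'rotation': array([-123.58698452,   -0.66842252,   62.25536072])}
[ 0.48047641 -0.29662888  0.15195921] [-1.79998131e+02 -2.27921575e-02  7.85133562e+01] 0.0345566905244824 [ 0.04080111 -1.09710716  0.19065691]
[ 0.0049 -0.0026  0.3265] [-0.     -0.0001  0.0001] rows 2.34949413765149 0.0036988058384709427
```

View pics/m6.png

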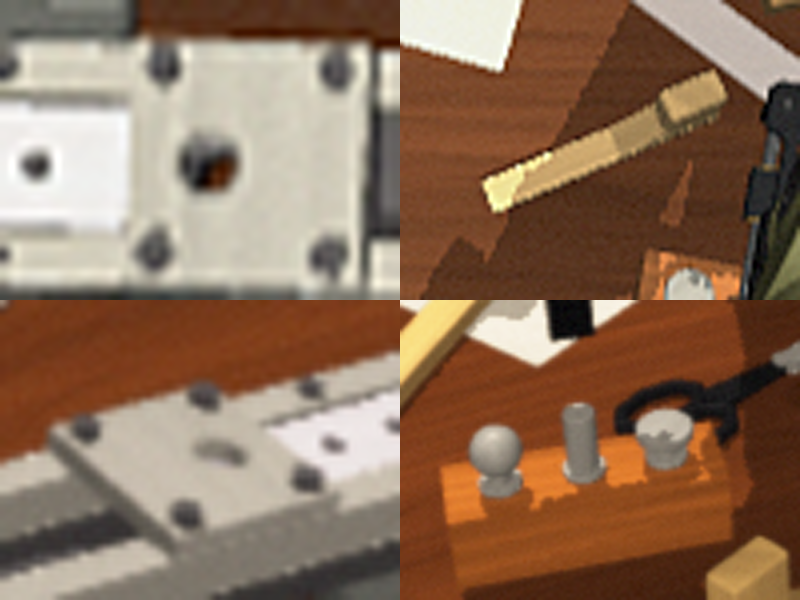

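Run:
```python
from h import *
S=dict(fx=480.795,fy=480.795,cx=322.657,cy=246.616,origin=[1.15269202,-0.47668433,0.60038058],rotation=[-123.58698452,-0.66842252,62.25536072])
print("hole scene",ray(S,462.6,257.7,.053),"top",ray(TOP,225.42,195.9,.053))
print("pin scene",ray(S,233.2,272.7,.086))
```

```text
hole scene [0.58759697 0.14419216] top [0.59016404 0.14155376]
pin scene [ 0.47253    -0.29221943]
```

Call:
servo_tool([
  [[0.003,-0.002,0.15,0,0,0,0.4],[0.003,-0.002,0.25,0,0,0,0.4],[0.003,-0.002,0.3,0,0,0,0.4],[0.003,-0.002,0.325,0,0,0,0.4],[0.003,-0.002,0.325,0,0,0,0.4],[0.003,-0.002,0.325,0,0,0,0.1],[0.003,-0.002,0.325,0,0,0,0.1],[0.003,-0.002,0.325,0,0,0,0.1],[0.003,-0.002,0.325,0,0,0,0.1],[0.003,-0.002,0.325,0,0,0,0.1],[0.003,-0.002,0.325,0,0,0,0.1],[0.003,-0.002,0.325,0,0,0,0.1]],
], grip_force=30)

```text
time_s: 11.95
tool_pos: [0.4784, -0.2964, 0.0559]
tool_rot: [-179.9, 0.1, 78.4]
force: [-5.7, 1.4, 6.4]
grip_width: 0.017
grasp_force: 30.0
```

Call:
servo_tool([
  [[0,0,-0.05,0,0,0,0.1],[0,0,-0.12,0,0,0,0.1],[0,0,-0.2,0,0,0,0.1],[0,0,-0.28,0,0,0,0.1],[0,0,-0.28,0,0,0,0.1]],
])

```text
time_s: 12.37
tool_pos: [0.4828, -0.2978, 0.1446]
tool_rot: [179.5, 0.2, 78.4]
force: [0.7, 0.1, 0.0]
grip_width: 0.017
grasp_force: 30.0
```

```bash
python3 go.py .54 -.05 .14 82;python3 go.py .589 .1415 .12 87.2 .54 -.05 .14 82
```

```text
[0.8476 0.0205 0.0119] [ 0.0029  0.0014 -0.02  ] rows 6.100052353640554 0.5090383982483506
[0.6549 0.0729 0.0667] [ 0.      0.     -0.0289] rows 4.764478676680023 0.7262569832402241
```

Call:
servo_tool([
  [[0.12,0,0,0,0,0,0.1],[0.25,0,0,0,0,-0.01,0.1],[0.38,0.01,0,0,0,-0.01,0.1],[0.51,0.01,0,0,0,-0.02,0.1],[0.64,0.02,0,0,0,-0.02,0.1],[0.76,0.02,0,0,0,-0.02,0.1],[0.84,0.02,0,0,0,-0.02,0.1],[0.845,0.02,0,0,0,-0.02,0.1],[0.845,0.02,0,0,0,-0.02,0.1]],
])

```text
time_s: 13.12
tool_pos: [0.5366, -0.0468, 0.1387]
tool_rot: [180.0, -0.0, 82.3]
force: [1.2, -0.0, 0.2]
grip_width: 0.0174
grasp_force: 30.0
```

```bash
python3 go.py .589 .1415 .118 87.2
```

```text
[0.6453 0.0884 0.0691] [ 0.0002 -0.     -0.0275] rows 4.712426149671303 0.6905214139658286
```

Call:
servo_tool([
  [[0.11,0.015,0,0,0,-0.01,0.1],[0.23,0.03,0,0,0,-0.01,0.1],[0.35,0.05,0,0,0,-0.02,0.1],[0.46,0.065,0,0,0,-0.02,0.1],[0.56,0.075,0,0,0,-0.027,0.1],[0.63,0.085,0.03,0,0,-0.027,0.1],[0.645,0.088,0.069,0,0,-0.027,0.1],[0.645,0.088,0.069,0,0,-0.027,0.1],[0.645,0.088,0.069,0,0,-0.027,0.1],[0.645,0.088,0.069,0,0,-0.027,0.1],[0.645,0.088,0.069,0,0,-0.027,0.1]],
])

```text
time_s: 14.03
tool_pos: [0.59, 0.1364, 0.1182]
tool_rot: [180.0, 0.1, 86.7]
force: [-0.1, 0.4, -1.5]
grip_width: 0.0174
grasp_force: 30.0
```

```bash
cat > m7.py <<'E'
from h import *
import sys
s,P=cam("scene");f=s["frame"];np.savez("scene7.npz",P=P,f=f)
cv2.imwrite(sys.argv[1],cv2.resize(f[200:290,405:525],(800,600),interpolation=cv2.INTER_CUBIC)[...,::-1])
o=get_obs();print(o["tool_pos"],o["tool_rot"],o["grip_width"],o["force"])
E
python3 m7.py pics/m7.png
```

```text
[0.5899739  0.13680531 0.11832943] [1.79946056e+02 5.92160995e-02 8.66952287e+01] 0.01733377881583798 [-0.57404174 -0.23560888 -1.66078949]
```

View pics/m7.png

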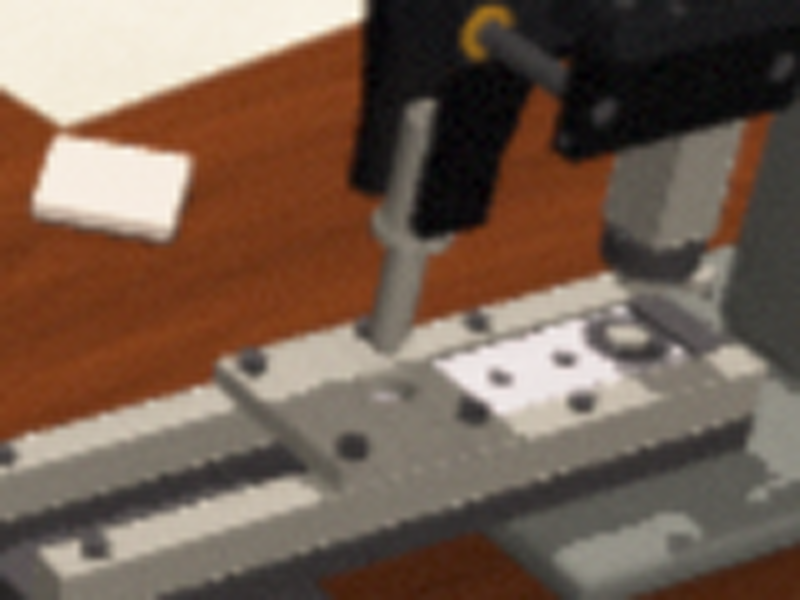

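```bash
cat >> h.py <<'E'
S=dict(fx=480.795,fy=480.795,cx=322.657,cy=246.616,origin=[1.15269202,-0.47668433,0.60038058],rotation=[-123.58698452,-0.66842252,62.25536072])
def proj(c,p):
    R=Ro.from_euler("xyz",c["rotation"],degrees=True).as_matrix();q=R.T@(np.array(p)-c["origin"])
    return np.array([c["fx"]*q[0]/q[2]+c["cx"],c["fy"]*q[1]/q[2]+c["cy"]])
def crop(p,u0=405,v0=200,k=800/120): return ((p-[u0,v0]+.5)*k-.5).round(1)
E
python3 - <<'E'
from h import *
un=lambda x,y:((x+.5)/6.6667-.5+405,(y+.5)/6.6667-.5+200)
for z in(.0665,.068):print("tip",ray(S,*un(391,347),z))
print("hole",ray(S,*un(393,390),.053))
t=np.array([.59,.1385])
for z in(.068,.109,.149):print("expected axis px if vertical",z,crop(proj(S,[*t,z])))
for n,x,y in(("top",424,98),("flange c",412,232)):print(n,x,y)
E
```

```text
tip [0.58573949 0.14441638]
tip [0.58733241 0.14267132]
hole [0.58944921 0.1449582 ]
expected axis px if vertical 0.068 [386.3 355.1]
expected axis px if vertical 0.109 [410.7 238. ]
expected axis px if vertical 0.149 [435.8 118.1]
top 424 98
flange c 412 232
```

Call:
servo_tool([
  [[0.011,0,0,0,0,0,0.1],[0.011,0,0,0,0,0,0.1],[0.011,0,0.02,0,0,0,0.1],[0.011,0,0.035,0,0,0,0.1],[0.011,0,0.045,0,0,0,0.1],[0.011,0,0.055,0,0,0,0.1],[0.011,0,0.06,0,0,0,0.1],[0.011,0,0.06,0,0,0,0.1]],
], grip_force=30)

```text
time_s: 14.75
tool_pos: [0.5892, 0.1421, 0.0991]
tool_rot: [-179.9, 0.0, 86.9]
force: [-0.0, -0.2, -0.9]
grip_width: 0.017
grasp_force: 30.0
```

Call:
servo_tool([
  [[0,0,0.01,0,0,0,0.1],[0,0,0.02,0,0,0,0.1],[0,0,0.03,0,0,0,0.1],[0,0,0.04,0,0,0,0.1],[0,0,0.05,0,0,0,0.1],[0,0,0.05,0,0,0,0.1]],
])

```text
time_s: 15.25
tool_pos: [0.5891, 0.142, 0.084]
tool_rot: [-179.9, 0.0, 86.9]
force: [0.5, 0.3, -1.2]
grip_width: 0.0172
grasp_force: 30.0
```

Call:
servo_tool([
  [[0,0,0.01,0,0,0,0.1],[0,0,0.02,0,0,0,0.1],[0,0,0.03,0,0,0,0.1],[0,0,0.04,0,0,0,0.1],[0,0,0.05,0,0,0,0.1],[0,0,0.058,0,0,0,0.1],[0,0,0.058,0,0,0,0.1]],
])

```text
time_s: 15.83
tool_pos: [0.5892, 0.1421, 0.0667]
tool_rot: [-179.9, 0.0, 86.9]
force: [0.3, -0.7, -1.1]
grip_width: 0.0173
grasp_force: 30.0
```

Call:
servo_tool([
  [[0,0,0.004,0,0,0,0.1],[0,0,0.008,0,0,0,0.1],[0,0,0.012,0,0,0,0.1],[0,0,0.014,0,0,0,0.1]],
])

```text
time_s: 16.17
tool_pos: [0.5896, 0.1422, 0.0631]
tool_rot: [-180.0, 0.0, 86.9]
force: [-0.4, -0.1, -0.4]
grip_width: 0.0171
grasp_force: 30.0
```

Nearly seated. I'll release the last millimetre gently and retreat straight up.

Call:
servo_tool([
  [[0,0,0.003,0,0,0,0.1],[0,0,0.005,0,0,0,0.1],[0,0,0.005,0,0,0,0.25],[0,0,0.005,0,0,0,0.4],[0,0,0.005,0,0,0,0.4],[0,0,0.005,0,0,0,0.4],[0,0,-0.05,0,0,0,0.4],[0,0,-0.15,0,0,0,0.4],[0,0,-0.25,0,0,0,0.4],[0,0,-0.25,0,0,0,0.4]],
])

```text
time_s: 17.0
tool_pos: [0.5931, 0.1438, 0.1443]
tool_rot: [179.5, -0.1, 86.9]
force: [1.7, 1.3, 0.6]
grip_width: 0.0343
grasp_force: 0.0
```

Call:
servo_tool([
  [[-0.1,0,-0.1,0,0,0,0.4],[-0.22,0,-0.2,0,0,0,0.4],[-0.35,0,-0.2,0,0,0,0.4],[-0.48,0,-0.2,0,0,0,0.4],[-0.6,0,-0.2,0,0,0,0.4],[-0.6,0,-0.2,0,0,0,0.4],[-0.6,0,-0.2,0,0,0,0.4]],
])

```text
time_s: 17.58
tool_pos: [0.5796, -0.0411, 0.1978]
tool_rot: [-180.0, 0.1, 86.5]
force: [0.6, 1.2, -0.4]
grip_width: 0.0352
grasp_force: 0.0
```

```bash
python3 m7.py pics/m8.png
python3 - <<'E'
from h import *
c,P=cam("top");Q=P[180:215,215:240];Q=Q[(Q[...,2]>.08)&(Q[...,2]<.11)];print("head top",len(Q),np.median(Q,0))
E
```

```text
[ 0.57969258 -0.03808294  0.1980017 ] [-1.79995550e+02 -2.55701258e-02  8.67427456e+01] 0.03489565769521913 [-0.66612039  0.30042704  0.36523732]
head top 48 [0.59080501 0.14216435 0.0937616 ]
```

View pics/m8.png

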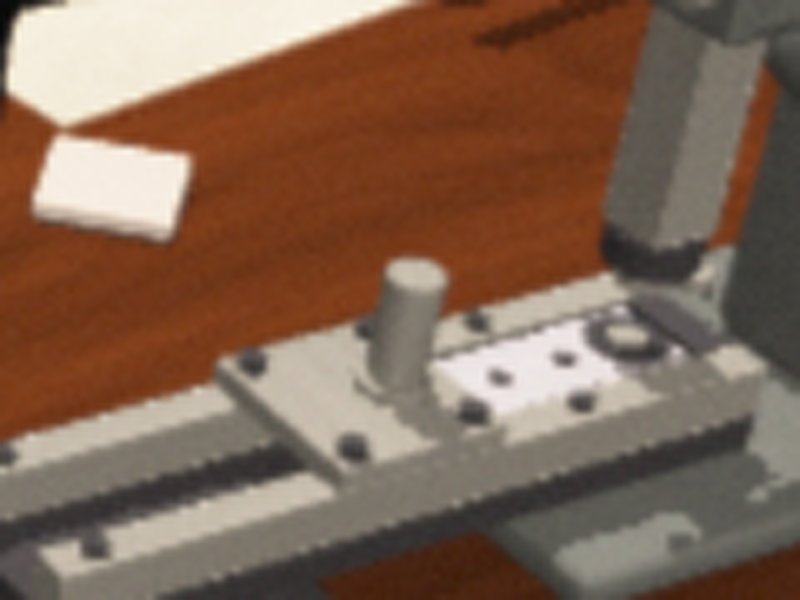

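The pin stands upright with its flange on the hood at (400,390). Its head top measures about 93 mm, and a seated pin should read 93. I'll hand it in.

```bash
python3 -c "
from h import *
print(env.sign_off())"
```

```text
the job is handed in; nothing more can be done
None
```

The job is handed in; no verdict came back. By camera and force readings the slide is home against the stop, the stick is back on the table clear of the press, and the pin is seated upright through the hood and released, at about 18 s of the 61 s allowed.

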